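# Hand a drive in through the flap of the returns box

## Task

Hand in the ribbed aluminium drive: slide the shutter on the front of the grey returns box fully aside, set the drive on the box's feed shelf and push it end first through the sprung flap until it drops inside and the flap falls shut behind it. Leave the shutter open and leave the other things on the desk where they are.

Things in the scene. Friction and masses are not known exactly. Their poses are not given: they have to be found in the camera images.
- drive: The drive to hand in: a flat block 140 long x 60 wide x 38 high (mm) with an aluminium body, thin dark ribs on top and black ends, about 0.45 kg. Lies flat on the desk, loose. Origin: centre of its underside; x along the 140 mm length, y across the 60 mm width, z up. Both ends are alike.
- box: Grey returns box, fixed to the desk, 320 wide x 260 deep x 260 high (mm), clear roof, clear window in its -y side. Origin: on the desk under the middle of its slot, in the outer face of the 6 thick front wall; x points level into the box (the pushing direction), y along the front wall, z up. The drive must end inside: it comes to rest on the slide and floor, its origin below z = 95.
- slot (a point): Middle of the lower edge of the slot, on the feed shelf (z = 120 mm), in the outer face of the front wall; axes as the box's. The slot is 84 wide (y -42 to 42), 66 high. The slippery steel feed shelf, 150 wide, runs from x = -170 in front to x = 18 inside, where a 51 degree slide goes down to the floor. The drive slides in by itself once its trailing end is at the front wall.
- hood_lip (a point): Middle of the front lower edge of the hood lip: 42 mm in front of the front wall, 134 mm above the feed shelf. The lip runs along the whole front; a shutter guide rail 69 to 74 mm above the shelf also sticks out 10 mm. An upright gripper cannot get close to the slot under them: lean the tool 35 to 45 degrees, its fingers pointing down and towards the slot.
- flap (a joint): Sprung aluminium flap just behind the slot, 80 wide x 64 high (mm), hinged along its top edge, swinging only into the box: 0 = shut (hanging upright), 1.45 rad = fully open. The spring shuts it; pushing its lower edge takes about 0.3 N at first and 1 N when open.
- shutter (a joint): Aluminium plate 100 wide x 64 high x 4 thick (mm) that slides along the front wall, covering the slot: 0 = slot covered, 0.100 m = slot free (end stop). It slides towards the box's -y, stays where it is left, friction about 1.5 N. Its front face is 7 mm in front of the wall. It starts 0 to 30 mm open.
- shutter_knob (a point): Point on the axis of the shutter's knob, 35 mm in front of the wall and 33 mm above the feed shelf; it travels with the shutter. The knob is a level round stem 12 mm in diameter with an 18 mm head, standing 51 mm out from the wall along the box's -x, at the middle of the plate's width. Push it sideways from its +y side.
- spectacle_case: Bystander: black rounded hard spectacle case, 168 x 58 x 36 mm, loose. Origin: centre of its underside, x along its length.
- stapler: Bystander: grey and black stapler, 145 x 36 x 60 mm, loose. Origin: centre of its underside, x along its length.
- pencil_cup: Bystander: dark metal cup of pencils, 76 mm in diameter, cup 100 and pencils up to 190 mm high, loose. Origin: centre of its underside.
- tape_dispenser: Bystander: grey tape dispenser, 130 x 60 x 80 mm, loose. Origin: centre of its underside, x along its length.

How it is judged:
By the outcome, as a careful person would: the job done as asked, in the order asked, and still so for the second after the job is handed in, with the robot touching nothing.
It also fails if it takes over 67 s, if anything falls off the work surface, if the arm or the gripper's body presses on something with over 40 N, if the wrist force passes 120 N, or if a joint passes its speed limit or range.

## Robot

A 7-joint arm with a two-finger parallel gripper is mounted at the origin on the work surface. World frame = base frame: x ahead of the robot, y to its left, z up, the work surface at z = 0. Lengths are in mm, angles in rad, forces in N, time in s.
With the tool pointing down it reaches from about 425 to 950 mm from the base axis. Payload 4.7 kg.
Tool frame: the origin (TCP) lies midway between the tips of the shut fingers; the grasp point (between the pads) lies manip.pinch_z behind it (manip.pinch_z is the distance from the TCP to the grasp point, in mm); z points along the fingers, y is the direction in which the jaws open and shut (so a half turn about z gives the same grasp; the last joint's range is limited). The gripper opens to 85 mm and grips with 20 to 120 N. Pads are 22 mm wide; open, the fingers measure 114 mm over their backs; the gripper's body (76 mm by 85 mm) begins 54 mm behind the grasp point. The pads swing forward as they close: fully open they stand 13 mm farther back than shut.
Start: joints at [1.305, 0.469, -0.049, 1.532, 0.024, 1.141, -0.082], TCP at [158.397, -656.17, 231.335] pointing down, gripper open.
Joint ranges: [-2.59, 2.59], [-0.33, 1.99], [-1.39, 1.29], [0.1, 2.45], [-1.04, 4.18], [0.21, 1.99], [-2.66, 2.66]. Speed limits (rad/s): [2.57, 2.57, 3.14, 3.14, 3.14, 3.14, 3.14].

## Interface

Orientations are given as a 3x3 rotation matrix whose columns are the frame's x, y, z axes.
In Python, from plant import manip gives the robot as it stands. The module is installed in compiled form; this text tells all that it offers.
- The arm moves only by the tool apply_moves, never from a script. Its argument "steps" is one flat list of numbers, 5 for each row, row after row: the shift along the tool's x, y, z in m, then the turn about the tool's z in rad, then the closure, from -1 (fully open) to 1 (shut). A call has 1 to 12 rows; each row shifts and turns the commanded pose from where the row before left it, along the tool's axes as they then stand; what a row does not reach is not made up. A row lasts 1/8 s, in which the tool goes at most 62.5 mm and 10.7 degrees, less where a joint would pass 70% of its speed; a pose out of reach is approached as far as the arm can. A call with a gripper value outside its range is refused whole. The fingers move at their own pace and stop on an object; "squeeze" is the grip in N (left out, the last holds). Time passes only in rows, so rows that do not move let the fingers close. It gives the time, the measured TCP pose, the force and the opening at its end, in the units of the state.
- manip.observe(): the state, without advancing time (a new reading comes with each control period).
- manip.capture(name): name is "side" or "top" or "wrist"; returns a dict with "image" (420x560x3 uint8, red, green, blue), "depth" (420x560 float32, mm along the optical axis (not along the pixel's ray), 0 where there is no reading), "intrinsics" (3x3 intrinsics, pixels), "view" (4x4, takes a point from world to camera coordinates); the wrist camera has in their place "mount" (4x4, takes a point from camera to tool coordinates, whose origin is the TCP and whose axes are the flange's). Camera axes: x right, y up, looking along -z (the intrinsics and any distortion apply to the point x, -y, -z); pixel columns grow to the right and rows downward; lengths in mm; the calibration is good to about 2 mm. A picture is of the moment at which its call begins: read the wrist's pose just before it.
- manip.close_job(): hands the job in, once; it reports no verdict.
Trained networks look in the newest picture that a camera, given by its name, has taken for a name from the list of things; names that differ only in an ending like _2 or _b are one class to them, and where a whole thing is asked for, a point or a joint stands for the part that bears it (a point fixed in the world has none). Each returns a list of dicts, best first, with "confidence" (0 to 1); they miss things now and then, are a little off and sometimes report something else, mostly with a low value. They report only what shows in the picture. A call takes as long as a camera call.
- manip.silhouettes(thing, camera): "mask" (420x560 bool, what is visible of it).
- manip.place_of(thing, camera): "centre" ([x, y, z] in mm, in the coordinates of the camera as it stood for that picture, good to about 4 mm: a listed point, or the origin of a listed thing).
The state is a dict: "time": time; "joints": joint angles; "joint_velocities": joint speeds; "effort": joint torques, N m; "eef_pos": TCP position; "tcp_rot": TCP orientation; "contact_force": force on the tool from outside, world axes, zero at the start; "ft_torque": the same for the moment, N m; "opening": finger opening in mm.
Only numpy, scipy, OpenCV 4.12 (cv2) and the standard library are available. Lean on these libraries where they do the work, as an engineer would, in place of code of your own. Each camera call takes 0.05 s, during which the arm holds its last target.

## Working session

There is one attempt and no reset: what is moved stays moved. The work goes in short steps, Python scripts to look and compute and a tool call to move; the robot and the scene stay as the last step left them, time stands still between calls to the robot, and variables do not carry over. Pictures are saved under pics/ and viewed, and the job is handed in when it is done.

Besides the shell and the picture viewer there is one more tool, called in YAML: its name, and indented under it one key for each argument. apply_moves: Moves the arm, as the interface text tells. Its arguments: {"type":"object","properties":{"steps":{"type":"array"},"squeeze":{"type":"number"}},"required":["steps"]}

```bash
mkdir -p pics; cat > h.py <<'E'
import numpy as np, cv2
from plant import manip
def cap(n,fn=None):
    c=manip.capture(n)
    if fn: cv2.imwrite('pics/'+fn,c['image'][:,:,::-1])
    return c
def c2w(c,p,st=None):
    p=np.r_[p,1]
    if 'view' in c: return (np.linalg.inv(c['view'])@p)[:3]
    t=c['mount']@p
    return st['eef_pos']+np.array(st['tcp_rot'])@t[:3]
def pix(c,u,v,d):
    K=c['intrinsics']; return np.array([(u-K[0,2])/K[0,0]*d,-(v-K[1,2])/K[1,1]*d,-d])
np.set_printoptions(precision=3,suppress=True)
E
python3 - <<'E'
from h import *
s=manip.observe()
print(s,manip.pinch_z)
for n in ['side','top','wrist']:
    st=manip.observe()
    c=cap(n,n+'0.png')
    print(n, [k for k in c]); print(c['intrinsics'])
    print(c.get('view',c.get('mount')))
    for t in ['drive','box','slot','hood_lip','shutter_knob','spectacle_case','stapler','pencil_cup','tape_dispenser']:
        for r in manip.place_of(t,n)[:2]:
            print(t,round(r['confidence'],2),c2w(c,np.array(r['centre']),st))
print(manip.observe()['time'])
E
```

```text
{'time': 0.0, 'joints': array([ 1.305,  0.469, -0.049,  1.534,  0.024,  1.141, -0.082]), 'joint_velocities': array([-0.001, -0.   , -0.002,  0.001,  0.001, -0.001,  0.001]), 'effort': array([  0.   , -51.03 ,  -0.047, -23.771,   0.011,   0.008,  -0.   ]), 'eef_pos': array([ 158.255, -655.564,  230.246]), 'tcp_rot': array([[ 0.972,  0.235, -0.001],
       [ 0.235, -0.972,  0.002],
       [-0.   , -0.002, -1.   ]]), 'contact_force': array([-0.227, -1.002,  0.244]), 'ft_torque': array([-0.012,  0.033, -0.054]), 'opening': 85.36414430984927} 18.700000000000003
side ['image', 'depth', 'intrinsics', 'view']
[[379.505   0.    274.896]
 [  0.    379.505 215.118]
 [  0.      0.      1.   ]]
[[   0.93    -0.366   -0.016 -577.228]
 [   0.273    0.663    0.697 -238.484]
 [  -0.245   -0.653    0.717 -980.089]
 [   0.       0.       0.       1.   ]]
drive 0.83 [ 429.578 -354.373    1.527]
box 0.72 [543.753 185.421 118.583]
box 0.63 [549.934 183.32   -0.204]
slot 0.76 [542.834 186.031 119.941]
hood_lip 0.62 [550.576 142.487 255.759]
shutter_knob 0.73 [575.928 151.604 151.361]
spectacle_case 0.64 [ 
[... 522 characters left out ...]
26     0.986 -1308.966]
 [    0.        0.        0.        1.   ]]
drive 0.65 [ 429.287 -353.14    -5.22 ]
slot 0.75 [547.542 181.335 120.575]
hood_lip 0.62 [553.035 142.867 256.815]
spectacle_case 0.67 [ 601.899 -185.944   -1.213]
stapler 0.84 [ 370.71  -133.121   -3.936]
pencil_cup 0.65 [799.179 -24.923  -1.619]
pencil_cup 0.63 [ 372.199 -132.591   -1.852]
tape_dispenser 0.8 [ 649.991 -387.038   -0.171]
wrist ['image', 'depth', 'intrinsics', 'mount']
[[326.986   0.    280.116]
 [  0.    326.986 213.739]
 [  0.      0.      1.   ]]
[[   0.       0.962    0.274   70.49 ]
 [   1.      -0.      -0.      -0.998]
 [  -0.       0.274   -0.962 -141.409]
 [   0.       0.       0.       1.   ]]
1.5
```

View pictures.

View pics/side0.png

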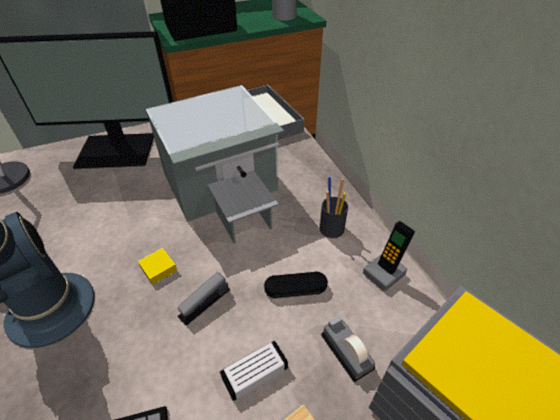

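View pics/top0.png

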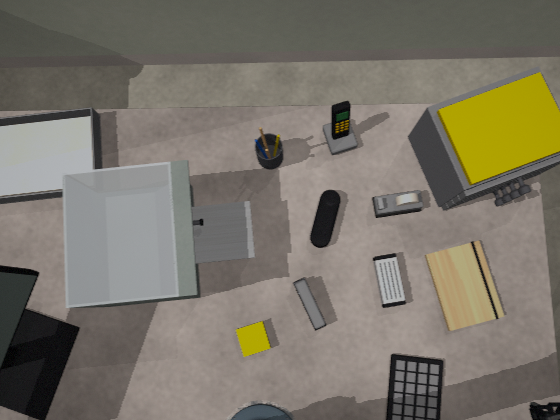

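View pics/wrist0.png

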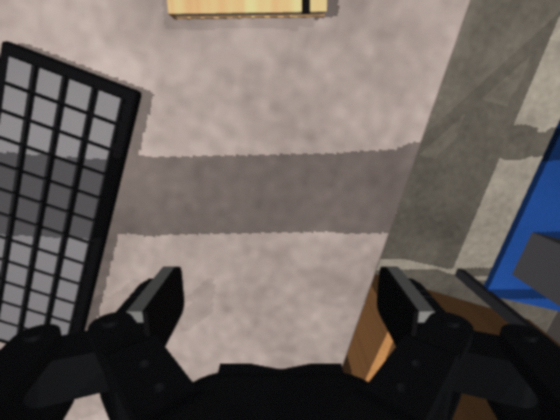

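```bash
cat >> h.py <<'E'
def cloud(c,st=None):
    d=c['depth'];v,u=np.mgrid[0:d.shape[0],0:d.shape[1]]
    K=c['intrinsics']
    p=np.stack([(u-K[0,2])/K[0,0]*d,-(v-K[1,2])/K[1,1]*d,-d,np.ones_like(d)],-1)
    if 'view' in c: M=np.linalg.inv(c['view'])
    else:
        T=np.eye(4);T[:3,:3]=st['tcp_rot'];T[:3,3]=st['eef_pos'];M=T@c['mount']
    w=(p@M.T)[...,:3]; w[d==0]=np.nan; return w
def rect(P): return cv2.minAreaRect(P[:,:2].astype(np.float32))
E
python3 - <<'E'
from h import *
for n in ['top','side']:
    c=cap(n); w=cloud(c)
    x,y,z=w[...,0],w[...,1],w[...,2]
    m=(abs(z-120)<4)&(x>430)&(x<660)&(y>0)&(y<182)
    print(n,'shelf',m.sum(),rect(w[m]),np.median(z[m]))
    # row of front wall / hood above: z~256
    m=(abs(z-258)<8)&(x>350)&(x<750)&(y>80)&(y<500)
    print('roof/hood',m.sum(),rect(w[m]) if m.sum() else '')
    m=(x>360)&(x<750)&(y>100)&(y<220)&(z>200)
    # front extremity of hood per x bin
    for a in range(390,710,40):
        k=m&(abs(x-a)<8)
        if k.sum(): print(a, round(np.nanmin(y[k]),1), round(np.nanpercentile(y[k],5),1),end='; ')
    print()
    s=manip.silhouettes('drive',n)
    if s:
        mm=s[0]['mask']; print('drive',s[0]['confidence'],mm.sum(),np.nanpercentile(z[mm],[5,50,95]))
        k=mm&(abs(z-38)<6); print(rect(w[k]),k.sum())
    m=(x>480)&(x<660)&(y>100)&(y<184)&(z>135)&(z<185)
    print('knob',m.sum(),w[m][::max(1,m.sum()//12)])
E
```

```text
top shelf 2924 ((558.1193237304688, 90.1505126953125), (150.74864196777344, 154.7418670654297), 5.226227760314941) 119.75244463147521
roof/hood 17421 ((540.043212890625, 291.40484619140625), (320.7080993652344, 304.2193908691406), 5.264118671417236)
390 127.0 136.1; 430 128.9 133.7; 470 132.4 135.8; 510 135.6 140.1; 550 140.0 144.2; 590 144.1 147.1; 630 147.5 150.1; 670 151.1 153.5; 
drive 0.55 1155 [30.903 37.457 42.157]
((432.3876037597656, -353.8724060058594), (136.84336853027344, 60.18362045288086), 9.086000442504883) 1064
knob 57 [[584.936 142.445 160.695]
 [582.572 152.702 160.205]
 [581.762 141.693 164.263]
 [580.254 160.512 159.237]
 [580.531 150.788 156.799]
 [579.984 140.061 159.328]
 [577.569 157.803 159.709]
 [577.392 147.531 160.017]
 [578.213 138.441 154.23 ]
 [575.18  155.471 158.384]
 [575.094 145.303 158.135]
 [575.552 135.776 154.524]
 [573.543 154.104 152.324]
 [572.247 142.401 159.656]
 [570.276 138.059 155.469]]
side shelf 2100 ((535.8179321289062, 97.18283081054688), (192.08421325683594, 176.81521606445312), 5.709751605987549) 118.90581419008976
roof/hood 6330 ((538.8596801757812, 291.0351257324219), (321.83599853515625, 309.34332275390625), 5.4018659591674805)
390 125.4 135.6; 430 127.5 130.5; 470 131.6 133.0; 510 135.7 138.5; 550 137.2 141.1; 590 143.3 145.6; 630 146.8 149.1; 670 148.4 151.8; 
drive 0.62 2038 [15.693 36.415 39.069]
((431.3184509277344, -354.1417541503906), (140.0182647705078, 61.322303771972656), 8.9594144821167) 1745
knob 562 [[619.56  182.127 184.7  ]
 [596.625 180.932 173.957]
 [605.744 182.754 162.56 ]
 [567.384 177.231 170.586]
 [616.555 179.868 150.116]
 [550.939 174.884 166.194]
 [571.581 175.369 155.788]
 [584.915 181.367 143.469]
 [494.812 179.36  165.379]
 [555.542 177.231 144.245]
 [496.067 178.596 154.368]
 [483.484 178.068 151.244]
 [577.116 138.003 144.565]]
```

apply_moves:
  steps: [0,0,0,0.146,-1,0.03,-0.045,0,0,-1,0.03,-0.045,0,0,-1,0.03,-0.045,0,0,-1,0.03,-0.045,0,0,-1,0.03,-0.045,0,0,-1,0.03,-0.045,0,0,-1,0.03,-0.045,0,0,-1,0.03,-0.045,0,0,-1,0.03,-0.045,0,0,-1,0.03,-0.045,0,0,-1,0,0,0,0,-1]
  squeeze: 40

```text
time: 3.2
eef_pos: [418.3, -176.8, 231.9]
tcp_rot: [[0.995, 0.099, 0.002], [0.099, -0.995, 0.001], [0.002, -0.0, -1.0]]
contact_force: [0.6, -0.2, -0.9]
opening: 85.4
```

```bash
cat >> h.py <<'E'
yaw=np.deg2rad(5.25); SL=np.array([549.8,182.0,120.]); BX=np.array([-np.sin(yaw),np.cos(yaw),0]);BY=np.array([-np.cos(yaw),-np.sin(yaw),0])
B=np.stack([BX,BY,[0,0,1]],1)
def box(p): return B.T@(np.array(p)-SL)
def st(): 
    s=manip.observe();R=np.array(s['tcp_rot']);print('t',s['time'],'pos',s['eef_pos'],'box(rel shelf)',box(s['eef_pos']),'yaw',round(np.rad2deg(np.arctan2(R[1,0],R[0,0])),2),'tilt',R[:,2],'F',s['contact_force'],'op',round(s['opening'],1),'j',s['joints']);return s
def tobox(b): s=st(); d=SL+B@np.array(b)-s['eef_pos']; print('toolD',np.array(s['tcp_rot']).T@d)
def toworld(p): s=st(); print('toolD',np.array(s['tcp_rot']).T@(np.array(p)-s['eef_pos']))
E
python3 -c "
from h import *
tobox([-115,8,105])"
```

```text
t 3.2 pos [ 418.342 -176.813  231.859] box(rel shelf) [-345.279  163.739  111.859] yaw 5.7 tilt [ 0.002  0.001 -1.   ] F [ 0.568 -0.218 -0.931] op 85.4 j [ 0.63   0.125 -0.35   2.017  0.049  1.007 -1.215]
toolD [ 157.525 -229.049    7.231]
```

apply_moves:
  steps: [0.0225,-0.0327,0,0,-1,0.0225,-0.0327,0,0,-1,0.0225,-0.0327,0,0,-1,0.0225,-0.0327,0,0,-1,0.0225,-0.0327,0,0,-1,0.0225,-0.0327,0,0.008,-1,0.0225,-0.0327,0,0,-1,0,0,0,0,-1]

```text
time: 4.2
eef_pos: [553.6, 63.4, 231.3]
tcp_rot: [[0.996, 0.086, 0.0], [0.086, -0.996, 0.001], [0.001, -0.001, -1.0]]
contact_force: [-0.4, -1.1, -0.0]
opening: 85.6
```

```bash
python3 -c "
from h import *
tobox([-115,8,3])
s=manip.observe();c=cap('side','side1.png');c=cap('wrist','wrist1.png')
for r in manip.place_of('shutter_knob','wrist')[:2]: 
  p=c2w(c,np.array(r['centre']),s);print('knob',r['confidence'],p,box(p))
for r in manip.place_of('slot','wrist')[:2]: 
  p=c2w(c,np.array(r['centre']),s);print('slot',r['confidence'],p,box(p))
"
```

```text
t 4.2 pos [553.588  63.434 231.265] box(rel shelf) [-118.415    7.077  111.265] yaw 4.95 tilt [ 0.     0.001 -1.   ] F [-0.418 -1.083 -0.016] op 85.6 j [ 0.211  0.32  -0.499  1.795  0.171  1.069 -1.833]
toolD [ -1.008  -3.257 108.269]
knob 0.8 [582.053 154.69  152.833] [-30.147 -29.619  32.833]
slot 0.71 [552.226 183.45  117.039] [ 1.222 -2.549 -2.961]
```

View pics/side1.png

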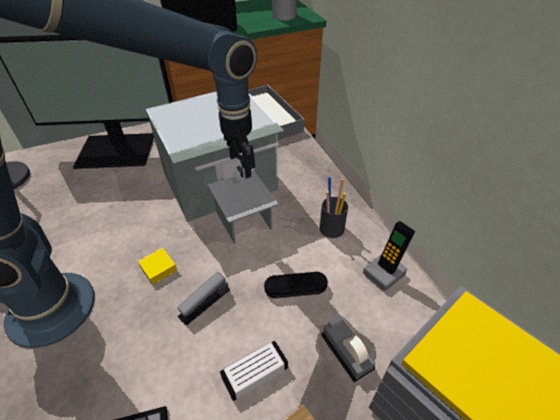

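View pics/wrist1.png

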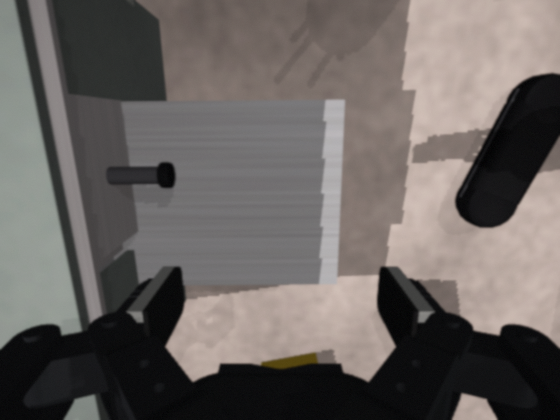

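```bash
python3 -c "
from h import *
s=manip.observe();c=cap('wrist')
d=c['depth'];v,u=np.mgrid[0:420,0:560];K=c['intrinsics']
p=np.stack([(u-K[0,2])/K[0,0]*d,-(v-K[1,2])/K[1,1]*d,-d,np.ones_like(d)],-1)@c['mount'].T
m=(d>0)&(p[...,2]<5)&(abs(p[...,1])<100)&(p[...,0]<50)&(p[...,0]>-60)
q=p[m]
for z in range(-130,5,10):
  k=abs(q[:,2]-z)<5
  if k.sum(): print(z,k.sum(),'y',q[k,1].min(),q[k,1].max(),'x',q[k,0].min(),q[k,0].max())
"
```

```text
-100 993 y -25.034333471352294 22.04704291694772 x 19.07058904334974 21.980495208673553
-90 8012 y -61.37594238892268 59.1560507915696 x 7.685094891695329 21.668683056329087
-80 12966 y -69.27540319052133 66.62337613246993 x -2.495402200302408 19.408312082527033
-70 11851 y -75.32241682496692 73.89699842155983 x -12.082743500497216 19.248822303457565
-60 6916 y -76.07800075566007 74.32211178982898 x -12.192438856536285 15.335234892933421
-50 1473 y -68.0813795145941 64.75223859585749 x 0.22821129787392636 14.350774371041666
-40 1876 y -57.392345130759914 55.82959184559452 x -10.23064800629787 12.833990988754557
-30 9487 y -99.99531779677713 55.72509850696306 x -58.826835919483685 49.99154751467914
-20 2269 y -85.0744516745289 55.56125264483126 x -59.764792380992006 49.967709331935794
-10 198 y -47.86868548053659 47.33048300456462 x -10.183712261245248 11.473370300102893
```

apply_moves:
  steps: [-0.001,0.008,0,-0.005,-1,0,0,0.027,0,-1,0,0,0.027,0,-1,0,0,0.027,0,-1,0,0,0.026,0,-1,0,0,0,0,-1]

```text
time: 5.2
eef_pos: [550.9, 51.6, 122.7]
tcp_rot: [[0.996, 0.086, -0.004], [0.086, -0.996, -0.001], [-0.004, 0.001, -1.0]]
contact_force: [0.1, 0.3, 0.7]
opening: 85.6
```

```bash
python3 -c "
from h import *
tobox([-92,8,3])
s=manip.observe();c=cap('wrist','wrist2.png');
for r in manip.place_of('shutter_knob','wrist')[:2]: 
  p=c2w(c,np.array(r['centre']),s);print('knob',r['confidence'],p,box(p))
"
```

```text
t 5.2 pos [550.914  51.628 122.724] box(rel shelf) [-129.928   10.82     2.724] yaw 4.96 tilt [-0.004 -0.001 -1.   ] F [0.107 0.321 0.718] op 85.6 j [ 0.19   0.438 -0.46   1.91   0.253  0.854 -1.885]
toolD [  2.628 -37.941  -0.312]
knob 0.87 [579.78  153.601 152.834] [-31.023 -27.255  32.834]
knob 0.29 [552.108 179.661 117.859] [-2.541 -2.085 -2.141]
```

View pics/wrist2.png

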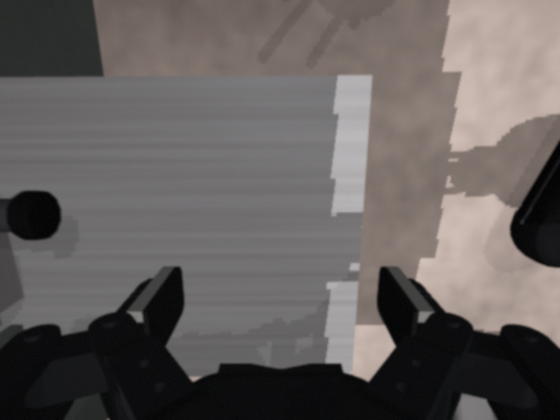

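apply_moves:
  steps: [0,-0.019,0,0,-1,0,-0.019,0,-0.005,-1,0,0,0,0,-1,0.012,0,0,0,-1,0.012,0,0,0,-1,0.012,0,0,0,-1,0.012,0,0,0,-1]

```text
time: 6.18
eef_pos: [597.7, 95.1, 124.2]
tcp_rot: [[0.996, 0.092, -0.0], [0.092, -0.996, -0.0], [-0.0, 0.0, -1.0]]
contact_force: [-1.8, 0.0, 1.3]
opening: 85.4
```

```bash
python3 -c "
from h import *
tobox([-92,-81,3])
cap('side','side2.png')
"
```

```text
t 6.175 pos [597.732  95.115 124.171] box(rel shelf) [-90.906 -39.781   4.171] yaw 5.28 tilt [-0. -0. -1.] F [-1.842  0.014  1.279] op 85.4 j [ 0.108  0.509 -0.453  1.79   0.275  0.906 -1.945]
toolD [41.219  1.117  1.153]
```

View pics/side2.png

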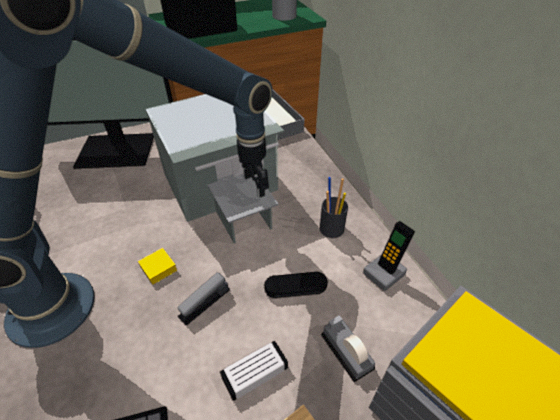

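apply_moves:
  steps: [0.012,0,0,0,-1,0.012,0,0,0,-1,0.012,0,0,0,-1,0,0,0,0,-1]

```text
time: 6.72
eef_pos: [634.1, 99.0, 124.2]
tcp_rot: [[0.996, 0.092, 0.002], [0.092, -0.996, 0.001], [0.002, -0.001, -1.0]]
contact_force: [0.2, -1.2, 0.1]
opening: 85.5
```

apply_moves:
  steps: [0.002,0,0,0,-1,0.001,0,0,0,-1]

```text
time: 6.98
eef_pos: [635.4, 99.3, 124.4]
tcp_rot: [[0.996, 0.093, -0.0], [0.093, -0.996, -0.0], [-0.0, 0.0, -1.0]]
contact_force: [-1.2, -0.2, 1.2]
opening: 85.1
```

```bash
python3 -c "
from h import *
tobox([-92,-83,3])
"
```

```text
t 6.975 pos [635.354  99.315 124.443] box(rel shelf) [-90.166 -77.629   4.443] yaw 5.34 tilt [-0. -0. -1.] F [-1.226 -0.213  1.2  ] op 85.1 j [ 0.093  0.562 -0.442  1.698  0.285  0.947 -1.936]
toolD [5.368 1.842 1.441]
```

apply_moves:
  steps: [0.002,0,0,0,-1,0.002,0,0,0,-1]

```text
time: 7.22
eef_pos: [639.4, 99.6, 124.4]
tcp_rot: [[0.996, 0.093, -0.0], [0.093, -0.996, -0.0], [-0.0, 0.0, -1.0]]
contact_force: [-5.4, 0.0, 1.7]
opening: 85.3
```

apply_moves:
  steps: [0.002,0,0,0,-1,0,0,0,0,-1]

```text
time: 7.48
eef_pos: [639.5, 99.7, 124.2]
tcp_rot: [[0.996, 0.094, -0.005], [0.094, -0.996, -0.001], [-0.005, 0.001, -1.0]]
contact_force: [-7.4, -0.7, 5.1]
opening: 85.5
```

apply_moves:
  steps: [0.0015,0,0,0,-1,0,0,0,0,-1]

```text
time: 7.72
eef_pos: [639.6, 99.7, 124.2]
tcp_rot: [[0.995, 0.095, -0.008], [0.095, -0.995, -0.002], [-0.008, 0.002, -1.0]]
contact_force: [-11.2, -1.3, 5.8]
opening: 85.1
```

apply_moves:
  steps: [-0.012,0,0,0,-1,-0.006,0,0,0,-1,0,0.02,0,0,-1,0,0.02,0,0,-1,0,0.02,0,0,-1,0,0.02,0,0,-1,0,0.02,-0.03,0,-1,0,0.02,-0.04,0,-1,0,0.02,-0.04,0,-1,0,0,0,0,-1]

```text
time: 8.98
eef_pos: [640.5, -44.7, 238.1]
tcp_rot: [[0.996, 0.088, 0.007], [0.088, -0.996, -0.002], [0.007, 0.002, -1.0]]
contact_force: [-0.4, 0.6, 0.0]
opening: 85.4
```

```bash
python3 -c "
from h import *
st()
c=cap('side','side3.png')
for r in manip.place_of('shutter_knob','side')[:2]: 
  p=c2w(c,np.array(r['centre']));print('knob',r['confidence'],p,box(p))
D=[431.5,-354,0]
toworld([431.5+22,-354+3.5,150])
"
```

```text
t 8.975 pos [640.485 -44.714 238.086] box(rel shelf) [-234.06   -69.56   118.086] yaw 5.05 tilt [ 0.007 -0.002 -1.   ] F [-0.42   0.587  0.05 ] op 85.4 j [ 0.33   0.445 -0.456  1.596  0.213  1.143 -1.657]
knob 0.6 [650.464 158.781 152.656] [-32.332 -98.117  32.656]
t 9.075 pos [638.017 -42.135 234.216] box(rel shelf) [-231.267  -67.339  114.216] yaw 5.25 tilt [ 0.  0. -1.] F [-0.966  0.137 -0.536] op 85.6 j [ 0.328  0.448 -0.457  1.601  0.212  1.142 -1.658]
toolD [-211.965  290.188   84.2  ]
```

View pics/side3.png

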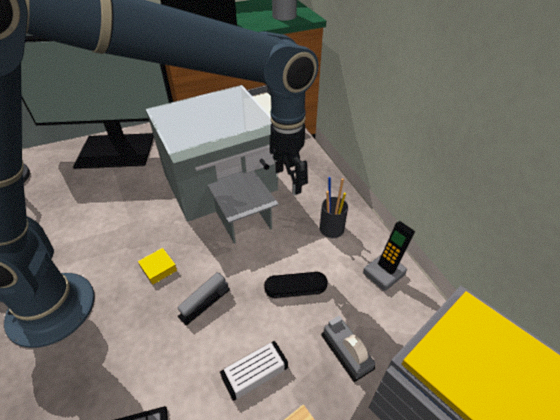

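apply_moves:
  steps: [-0.026,0.036,0,0,-1,-0.026,0.036,0,0,-1,-0.026,0.036,0,0,-1,-0.026,0.036,0,0,-1,-0.026,0.036,0,0,-1,-0.026,0.036,0,0,-1,-0.026,0.036,0,0,-1,-0.026,0.036,0,0,-1,0,0,0.04,-0.065,-1,0,0,0.04,0,-1,0,0,0,0,-1]

```text
time: 10.45
eef_pos: [455.1, -345.1, 150.2]
tcp_rot: [[0.987, 0.158, -0.008], [0.158, -0.987, 0.006], [-0.006, -0.007, -1.0]]
contact_force: [-1.0, 0.7, 0.9]
opening: 85.5
```

```bash
python3 -c "
from h import *
st()
s=manip.observe();c=cap('wrist','wrist3.png');w=cloud(c,s);z=w[...,2]
k=(abs(z-38)<8)&(w[...,0]>340)&(w[...,0]<520)&(abs(w[...,1]+354)<60)
n,l,sta,_=cv2.connectedComponentsWithStats(k.astype(np.uint8));i=1+np.argmax(sta[1:,4]);k=l==i
print(sta[i],rect(w[k]),np.median(z[k]))
toworld([456,-350,6])
"
```

```text
t 10.45 pos [ 455.091 -345.131  150.208] box(rel shelf) [-516.254  142.545   30.208] yaw 9.11 tilt [-0.008  0.006 -1.   ] F [-0.981  0.687  0.908] op 85.5 j [ 0.854  0.416 -0.36   1.847  0.178  0.92  -0.999]
[  249   148    78   160 11411] ((435.44635009765625, -352.1962585449219), (139.1082305908203, 60.16240692138672), 9.05045223236084) 36.686554882109334
t 10.5 pos [ 456.914 -346.11   152.656] box(rel shelf) [-517.395  140.819   32.656] yaw 9.11 tilt [-0.003  0.003 -1.   ] F [0.89  0.115 0.093] op 84.9 j [ 0.854  0.414 -0.361  1.844  0.178  0.92  -0.999]
toolD [ -1.103   4.205 146.646]
```

View pics/wrist3.png

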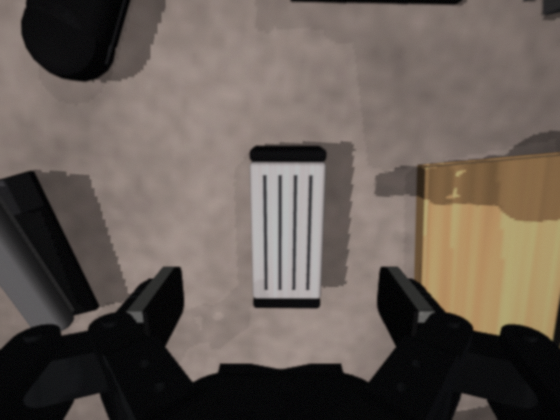

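apply_moves:
  steps: [0,0.0035,0.03,0,-1,0,0,0.03,0,-1,0,0,0.03,0,-1,0,0,0.03,0,-1,0,0,0.02,0,-1,0,0,0.005,0,-1,0,0,0,0,-1]

```text
time: 11.38
eef_pos: [459.0, -351.0, 10.0]
tcp_rot: [[0.988, 0.157, 0.001], [0.157, -0.988, -0.001], [0.001, 0.001, -1.0]]
contact_force: [0.3, -0.3, -0.4]
opening: 85.0
```

apply_moves:
  steps: [0,0,0,0,1,0,0,0,0,1,0,0,0,0,1,0,0,0,0,1,0,0,0,0,1,0,0,0,0,1]
  squeeze: 40

```text
time: 12.12
eef_pos: [459.1, -350.9, 10.5]
tcp_rot: [[0.988, 0.157, 0.002], [0.157, -0.988, -0.001], [0.001, 0.001, -1.0]]
contact_force: [-0.6, 1.9, 6.0]
opening: 59.6
```

apply_moves:
  steps: [0,0,-0.02,0,1,0,0,-0.04,0,1,0,0,-0.05,0,1,0,0,-0.05,0,1,0,0,-0.03,0,1,0,0,0,0.182,1,0,0,0,0.182,1,0,0,0,0.182,1,0,0,0,0.182,1,0,0,0,0.182,1]

```text
time: 13.38
eef_pos: [457.5, -350.4, 199.6]
tcp_rot: [[0.726, -0.687, -0.001], [-0.687, -0.726, 0.0], [-0.001, 0.0, -1.0]]
contact_force: [-0.5, -0.7, -4.7]
opening: 59.3
```

apply_moves:
  steps: [0,0,0,0.182,1,0,0,0,0.182,1,0,0,0,0.182,1,0,0,0,0.182,1,0,0,0,0,1]

```text
time: 14.0
eef_pos: [457.8, -350.3, 199.5]
tcp_rot: [[0.093, -0.996, -0.001], [-0.996, -0.093, 0.0], [-0.0, 0.001, -1.0]]
contact_force: [0.7, -1.4, -5.4]
opening: 59.0
```

```bash
python3 -c "
from h import *
tobox([-170,0,80]);cap('side','side4.png')
"
```

```text
t 14.0 pos [ 457.779 -350.295  199.522] box(rel shelf) [-521.642  140.341   79.522] yaw -84.66 tilt [-0.001  0.    -1.   ] F [ 0.671 -1.407 -5.364] op 59.0 j [ 0.621  0.34  -0.053  1.807  0.021  0.995 -2.488]
toolD [-351.416 -140.905   -0.488]
```

View pics/side4.png

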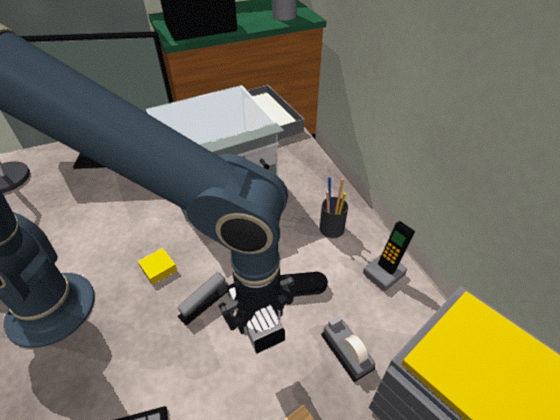

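apply_moves:
  steps: [0,0,0.05,0,1,0,0,0.05,0,1,0,0,0.05,0,1,0,0,0.028,0,1,0,0,0.01,0,1,0,0,0,0,1,0,0,0,0,-1,0,0,0,0,-1,0,0,0,0,-1,0,0,0,0,-1]

```text
time: 15.3
eef_pos: [458.6, -350.9, 11.7]
tcp_rot: [[0.091, -0.996, 0.001], [-0.996, -0.091, -0.0], [0.0, -0.001, -1.0]]
contact_force: [-0.5, 0.5, 0.4]
opening: 85.1
```

apply_moves:
  steps: [0,0,-0.03,0,-1,0,0,-0.05,0,-1,0,0,0,-0.184,-1,0,0,0,-0.184,-1,0,0,0,-0.184,-1,0,0,0,-0.184,-1,0,0,0,-0.184,-1,0,0,0,-0.184,-1,0,0,0,-0.184,-1,0,0,0,-0.184,-1,0,0,0,-0.184,-1,0,0,0,-0.184,-1]

```text
time: 16.8
eef_pos: [458.2, -350.8, 91.3]
tcp_rot: [[0.934, 0.358, -0.0], [0.358, -0.934, -0.0], [-0.0, 0.0, -1.0]]
contact_force: [-0.6, -0.7, -0.7]
opening: 85.4
```

apply_moves:
  steps: [0,0,0,-0.184,-1,0,0,0,-0.184,-1,0,0,0,-0.184,-1,0,0,0,-0.184,-1,0,0,0,-0.184,-1,0,0,0,-0.184,-1,0,0,0,-0.184,-1,0,0,0,0,-1]

```text
time: 17.8
eef_pos: [458.1, -350.9, 91.1]
tcp_rot: [[-0.074, 0.997, 0.0], [0.997, 0.074, 0.001], [0.001, 0.0, -1.0]]
contact_force: [-0.1, -1.1, 0.1]
opening: 85.6
```

```bash
python3 -c "
from h import *
st()
s=manip.observe();c=cap('wrist','wrist4.png');w=cloud(c,s);z=w[...,2]
k=(abs(z-38)<8)&(w[...,0]>360)&(w[...,0]<560)&(abs(w[...,1]+324)<100)
n,l,sta,_=cv2.connectedComponentsWithStats(k.astype(np.uint8));i=1+np.argmax(sta[1:,4]);k=l==i
print(sta[i],rect(w[k]),np.median(z[k]))
c=cap('top');w=cloud(c);z=w[...,2]
k=(abs(z-38)<8)&(w[...,0]>360)&(w[...,0]<560)&(abs(w[...,1]+324)<100)
n,l,sta,_=cv2.connectedComponentsWithStats(k.astype(np.uint8));i=1+np.argmax(sta[1:,4]);k=l==i
print(sta[i],rect(w[k]),np.median(z[k]))
"
```

```text
t 17.8 pos [ 458.103 -350.903   91.1  ] box(rel shelf) [-522.277  140.074  -28.9  ] yaw 94.26 tilt [ 0.     0.001 -1.   ] F [-0.061 -1.113  0.119] op 85.6 j [ 1.177  0.613 -0.817  1.867  0.561  0.908  0.166]
[  228    74   106   223 21466] ((458.1318054199219, -324.64947509765625), (60.286128997802734, 139.5926055908203), 4.941241264343262) 36.792756159570274
[353 260  41  25 789] ((454.0299072265625, -309.03179931640625), (59.762367248535156, 103.31159210205078), 4.718436241149902) 37.576043572710205
```

View pics/wrist4.png

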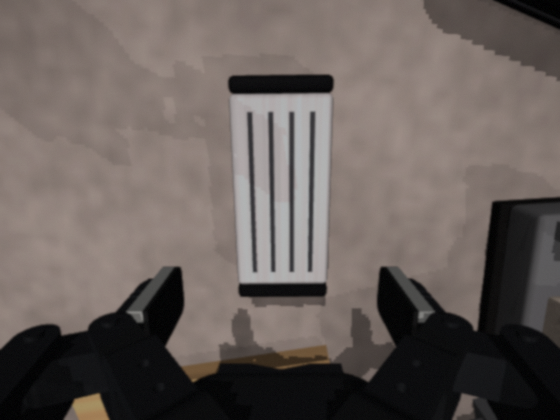

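apply_moves:
  steps: [-0.012,0.0015,0,-0.015,-1,0,0,0.04,0,-1,0,0,0.032,0,-1,0,0,0.01,0,-1,0,0,0,0,-1,0,0,0,0,1,0,0,0,0,1,0,0,0,0,1,0,0,0,0,1,0,0,0,0,1,0,0,0,0,1]
  squeeze: 50

```text
time: 19.27
eef_pos: [461.5, -363.3, 10.9]
tcp_rot: [[-0.092, 0.996, 0.002], [0.996, 0.092, -0.002], [-0.002, 0.001, -1.0]]
contact_force: [-1.1, -0.3, 6.0]
opening: 59.0
```

apply_moves:
  steps: [0,0,-0.02,0,1,0,0,-0.04,0,1,0,0,-0.05,0,1,0,0,-0.05,0,1,0,0,-0.03,0,1,0,0,0,0,1]

```text
time: 20.02
eef_pos: [461.9, -362.8, 202.0]
tcp_rot: [[-0.092, 0.996, 0.004], [0.996, 0.092, -0.004], [-0.004, 0.004, -1.0]]
contact_force: [0.3, -0.7, -5.0]
opening: 59.0
```

```bash
python3 -c "
from h import *
tobox([-200,0,80])
"
```

```text
t 20.025 pos [ 461.86  -362.821  202.03 ] box(rel shelf) [-534.489  137.423   82.03 ] yaw 95.28 tilt [ 0.004 -0.004 -1.   ] F [ 0.339 -0.661 -4.982] op 59.0 j [ 1.256  0.504 -0.907  1.748  0.443  1.102  0.297]
toolD [334.423 137.594   1.226]
```

apply_moves:
  steps: [0.0334,0.0138,0,0,1,0.0334,0.0138,0,0,1,0.0334,0.0138,0,0,1,0.0334,0.0138,0,0,1,0.0334,0.0138,0,0,1,0.0334,0.0138,0,0,1,0.0334,0.0138,0,0,1,0.0334,0.0138,0,0,1,0.0334,0.0138,0,0,1,0.0334,0.0138,0,0,1,0,0,0,0,1]

```text
time: 21.4
eef_pos: [566.3, -13.2, 197.8]
tcp_rot: [[-0.099, 0.995, -0.003], [0.995, 0.099, 0.002], [0.003, -0.002, -1.0]]
contact_force: [0.5, 0.3, -4.4]
opening: 59.1
```

```bash
python3 -c "
from h import *
tobox([-130,0,12]);s=manip.observe();c=cap('side','side5.png');c=cap('wrist','wrist5.png')
for t in ['slot','hood_lip','shutter_knob']:
  for r in manip.place_of(t,'wrist')[:1]: 
    p=c2w(c,np.array(r['centre']),s);print(t,r['confidence'],p,box(p))
"
```

```text
t 21.4 pos [566.284 -13.21  197.839] box(rel shelf) [-195.899    1.447   77.839] yaw 95.66 tilt [-0.003  0.002 -1.   ] F [ 0.497  0.267 -4.381] op 59.1 j [ 0.653  0.491 -0.945  1.794  0.442  1.089 -0.349]
toolD [65.718  2.077 66.004]
```

View pics/side5.png

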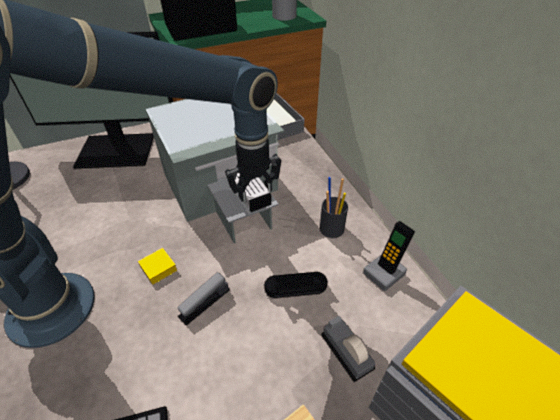

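View pics/wrist5.png

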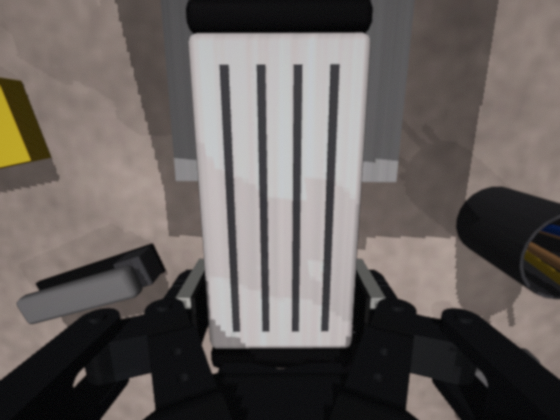

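apply_moves:
  steps: [0,0.0015,0.02,0.007,1,0,0,0.02,0,1,0,0,0.02,0,1,0.02,0,0,0,1,0.025,0,0,0,1,0.025,0,0,0,1,0,0,0,0,1]

```text
time: 22.52
eef_pos: [562.6, 57.7, 140.4]
tcp_rot: [[-0.091, 0.996, 0.002], [0.996, 0.091, 0.003], [0.003, 0.002, -1.0]]
contact_force: [0.6, -0.4, -6.0]
opening: 59.1
```

```bash
python3 -c "
from h import *
tobox([-126,0,11]);s=manip.observe();c=cap('side','side6.png')
"
```

```text
t 22.525 pos [562.633  57.664 140.416] box(rel shelf) [-124.988   -1.402   20.416] yaw 95.25 tilt [ 0.002  0.003 -1.   ] F [ 0.569 -0.428 -5.954] op 59.1 j [ 0.49   0.55  -0.9    1.856  0.512  0.984 -0.54 ]
toolD [-1.036 -1.42   9.411]
```

View pics/side6.png

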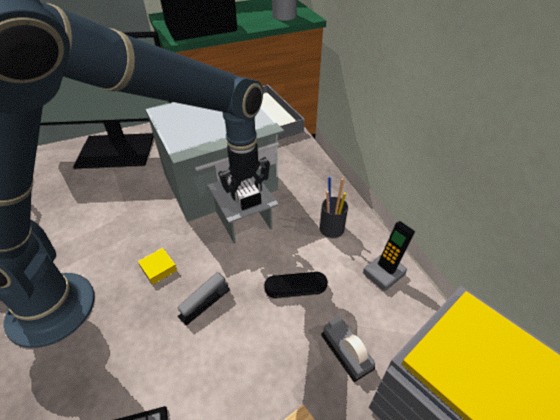

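apply_moves:
  steps: [0,-0.0015,0.005,0,1,0,0,0.003,0,1,0,0,0.001,0,1,0,0,0,0,1]

```text
time: 23.08
eef_pos: [562.0, 51.9, 130.9]
tcp_rot: [[-0.084, 0.996, 0.001], [0.996, 0.084, -0.001], [-0.001, 0.001, -1.0]]
contact_force: [-3.0, -1.8, 1.9]
opening: 59.3
```

```bash
python3 -c "
from h import *
tobox([-126,0,11]);s=manip.observe();c=cap('wrist','wrist7.png');st()
"
```

```text
t 23.075 pos [562.022  51.945 130.905] box(rel shelf) [-130.627   -0.27    10.905] yaw 94.82 tilt [ 0.001 -0.001 -1.   ] F [-2.971 -1.782  1.944] op 59.3 j [ 0.49   0.559 -0.888  1.866  0.524  0.968 -0.548]
toolD [ 4.625 -0.305 -0.099]
t 23.125 pos [562.004  51.966 130.883] box(rel shelf) [-130.605   -0.255   10.883] yaw 94.82 tilt [ 0.001 -0.001 -1.   ] F [-1.88  -1.731  2.908] op 59.2 j [ 0.49   0.559 -0.888  1.866  0.524  0.968 -0.549]
```

View pics/wrist7.png

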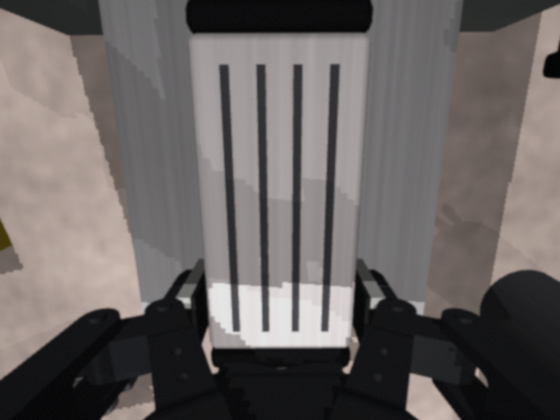

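apply_moves:
  steps: [0,0,0,0,-1,0,0,0,0,-1,0,0,0,0,-1,0,0,0,0,-1,-0.005,0,-0.03,0,-1,-0.01,0,-0.05,0,-1,-0.03,0,-0.04,0,-1,-0.04,0,0,0,-1,-0.04,0,0,0,-1,0,0,0,0,-1]

```text
time: 24.38
eef_pos: [572.3, -76.6, 249.7]
tcp_rot: [[-0.078, 0.997, -0.001], [0.997, 0.078, -0.001], [-0.001, -0.001, -1.0]]
contact_force: [0.5, 0.6, -0.1]
opening: 85.4
```

```bash
python3 -c "
from h import *
st();s=manip.observe();c=cap('wrist','wrist8.png');w=cloud(c,s);z=w[...,2]
def dr(w):
  z=w[...,2]
  q=(w-SL)@B
  k=(abs(z-158)<6)&(q[...,0]>-240)&(q[...,0]<-44)&(abs(q[...,1])<70)
  n,l,sta,_=cv2.connectedComponentsWithStats(k.astype(np.uint8));i=1+np.argmax(sta[1:,4]);k=l==i
  r=cv2.minAreaRect(q[k][:,:2].astype(np.float32));print(sta[i],r,q[k].min(0),q[k].max(0))
dr(w)
c=cap('side','side8.png');dr(cloud(c))
c=cap('top','top8.png');dr(cloud(c))
"
```

```text
t 24.375 pos [572.288 -76.624 249.716] box(rel shelf) [-259.596    1.271  129.716] yaw 94.46 tilt [-0.001 -0.001 -1.   ] F [ 0.49   0.561 -0.127] op 85.4 j [ 0.766  0.452 -0.956  1.71   0.397  1.188 -0.217]
[ 233    0   95   80 7252] ((-138.86061096191406, -1.2270870208740234), (60.34230041503906, 47.06403732299805), 89.19341278076172) [-162.427  -31.409   32.048] [-114.908   28.816   39.636]
[225 178  37  29 294] ((-105.22724914550781, 3.179872512817383), (120.46967315673828, 59.6375732421875), 0.03256019577383995) [-165.456  -26.672   32.034] [-45.007  33.005  40.415]
[ 201  216   50   28 1102] ((-104.57524108886719, 1.2680339813232422), (59.79458236694336, 121.23673248291016), 89.8652572631836) [-165.152  -28.639   32.065] [-44.012  31.299  43.887]
```

View pics/wrist8.png

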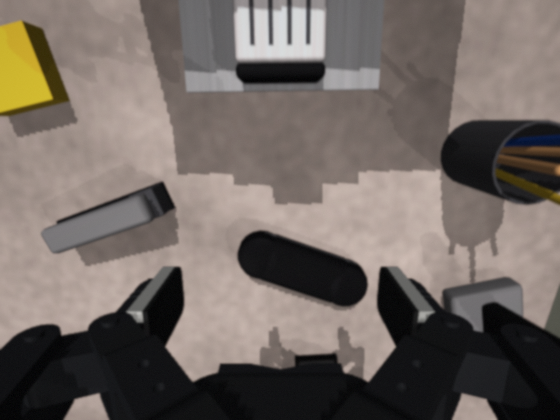

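View pics/side8.png

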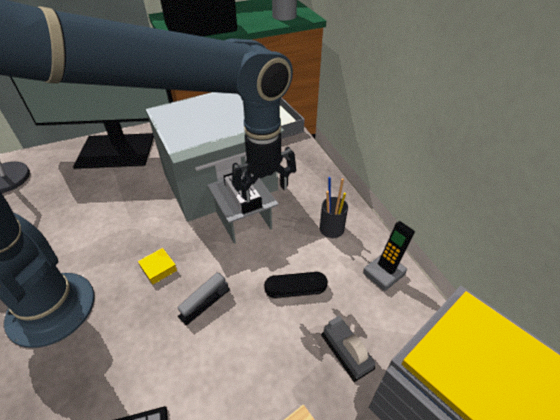

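apply_moves:
  steps: [0,0,0,0.173,-1,0,0,0,0.173,-1,0,0,0,0.173,-1,0,0,0,0.173,-1,0,0,0,0.173,-1,0,0,0,0.173,-1,0,0,0,0.173,-1,0,0,0,0.173,-1,0,0,0,0.173,-1,0,0,0,0,-1]

```text
time: 25.78
eef_pos: [572.1, -70.0, 250.5]
tcp_rot: [[0.995, 0.104, 0.0], [0.104, -0.995, 0.0], [0.0, -0.0, -1.0]]
contact_force: [0.7, -0.4, -1.0]
opening: 85.3
```

```bash
python3 -c "
from h import *
tobox([-245,1,-2])
"
```

```text
t 25.775 pos [572.101 -70.037 250.472] box(rel shelf) [-253.02     0.854  130.472] yaw 5.96 tilt [ 0.  0. -1.] F [ 0.701 -0.387 -0.972] op 85.3 j [ 0.53   0.356 -0.619  1.724  0.225  1.134 -1.623]
toolD [ -0.078  -8.018 132.473]
```

apply_moves:
  steps: [0,0,0.03,0.012,-1,0,0,0.03,0,-1,0,0,0.03,0,-1,0,0,0.03,0,-1,0,0,0.011,0,-1,0,0,0,0,-1]

```text
time: 26.52
eef_pos: [572.1, -71.5, 119.1]
tcp_rot: [[0.996, 0.089, -0.001], [0.089, -0.996, 0.001], [-0.001, -0.001, -1.0]]
contact_force: [0.9, -0.0, -0.2]
opening: 85.5
```

```bash
python3 -c "
from h import *
tobox([-221,1,-2]);cap('side','side9.png');cap('wrist','wrist9.png')
"
```

```text
t 26.525 pos [572.078 -71.462 119.129] box(rel shelf) [-254.438    1.007   -0.871] yaw 5.1 tilt [-0.001  0.001 -1.   ] F [ 0.904 -0.009 -0.199] op 85.5 j [ 0.478  0.496 -0.564  1.858  0.334  0.884 -1.729]
toolD [ -0.08  -33.437   1.149]
```

View pics/side9.png

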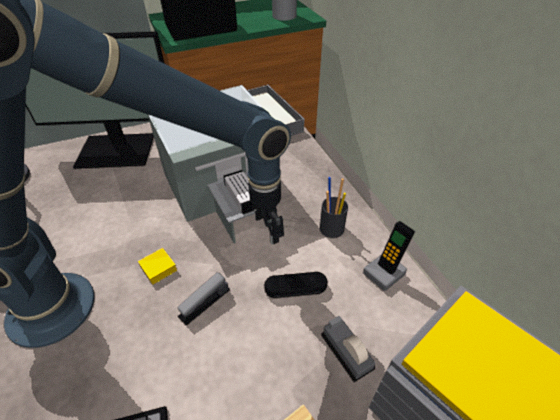

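View pics/wrist9.png

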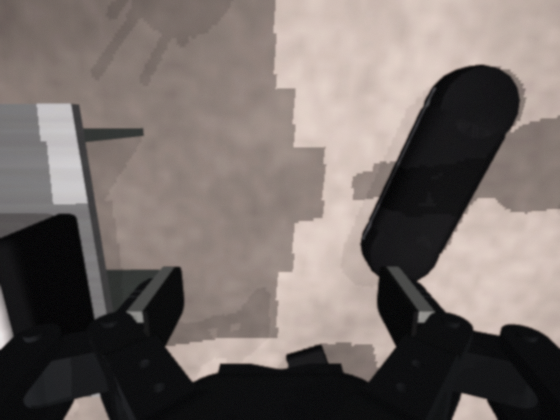

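apply_moves:
  steps: [0,-0.015,0,-0.002,-1,0,-0.01,0,0,-1,0,-0.007,0,0,-1,0,-0.008,0,0,-1,0,-0.01,0,0,-1,0,-0.01,0,0,-1,0,-0.01,0,0,-1,0,-0.01,0,0,-1,0,-0.01,0,0,-1,0,-0.005,0,0,-1,0,0,0,0,-1]

```text
time: 28.0
eef_pos: [563.5, 23.8, 119.2]
tcp_rot: [[0.996, 0.09, -0.0], [0.09, -0.996, 0.001], [-0.0, -0.001, -1.0]]
contact_force: [-0.1, -0.4, 0.7]
opening: 85.3
```

```bash
python3 -c "
from h import *
st();cap('side','side10.png')
s=manip.observe();c=cap('wrist','wrist10.png')
c=cap('top','top10.png');w=cloud(c);q=(w-SL)@B
k=(abs(w[...,2]-158)<5)&(q[...,0]>-240)&(q[...,0]<-44)&(abs(q[...,1])<70)
print(k.sum(),rect(q[k]))
"
```

```text
t 28.0 pos [563.467  23.773 119.157] box(rel shelf) [-158.814    0.868   -0.843] yaw 5.15 tilt [-0.     0.001 -1.   ] F [-0.141 -0.362  0.684] op 85.3 j [ 0.329  0.481 -0.582  1.886  0.336  0.873 -1.901]
359 ((-71.320068359375, 1.45928955078125), (60.39350509643555, 54.614532470703125), 89.93911743164062)
```

View pics/side10.png

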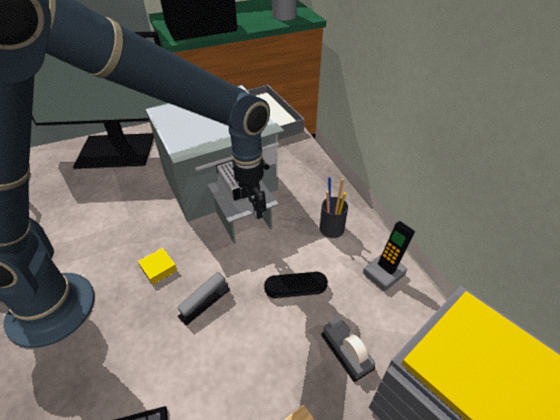

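View pics/wrist10.png

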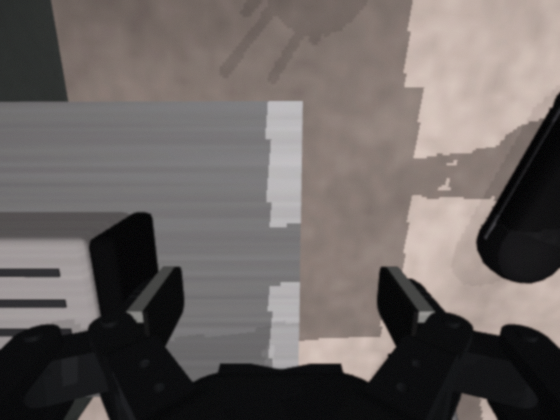

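apply_moves:
  steps: [0,-0.01,0,0,-1,0,-0.014,0,0,-1,0,-0.016,0,0,-1,0,-0.016,0,0,-1,0,-0.01,0,0,-1,0,0,0,0,-1,0,0,0,0,-1]

```text
time: 29.02
eef_pos: [557.7, 88.4, 119.1]
tcp_rot: [[0.996, 0.089, -0.0], [0.089, -0.996, 0.0], [-0.0, -0.0, -1.0]]
contact_force: [0.3, 0.7, -0.1]
opening: 85.5
```

```bash
python3 -c "
from h import *
st();cap('side','side11.png');cap('wrist','wrist11.png');c=cap('top','top11.png')
for n in ['top','side']:
  for r in manip.place_of('drive',n)[:2]: 
    if n=='side': c=cap('side')
    p=c2w(c,np.array(r['centre']));print(n,r['confidence'],p,box(p))
"
```

```text
t 29.025 pos [557.699  88.416 119.094] box(rel shelf) [-93.914   0.697  -0.906] yaw 5.1 tilt [-0.  0. -1.] F [ 0.327  0.702 -0.119] op 85.5 j [ 0.219  0.484 -0.589  1.884  0.343  0.875 -2.022]
top 0.64 [553.53  143.962 253.276] [-38.219  -0.233 133.276]
side 0.68 [543.868 230.677  89.11 ] [ 49.016   1.453 -30.89 ]
```

View pics/side11.png

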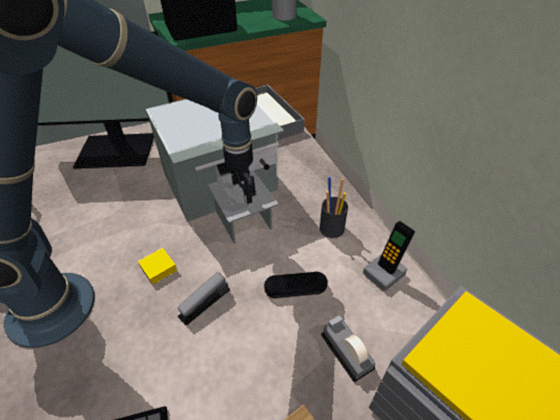

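View pics/top11.png

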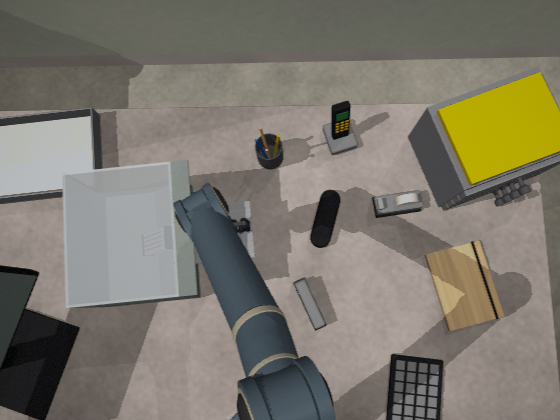

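View pics/wrist11.png

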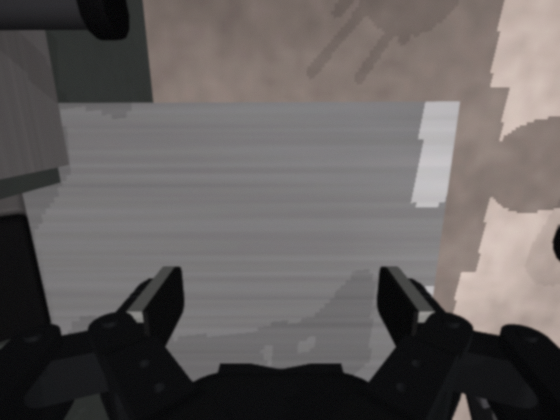

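```bash
python3 -c "
from h import *
s=manip.observe();print(s['time'])
c=cap('top');im=c['image'][150:320,50:260,::-1];a=cv2.resize(im,None,fx=3.5,fy=3.5,interpolation=cv2.INTER_CUBIC);cv2.imwrite('pics/z12.png',a)
w=cloud(c);q=(w-SL)@B
for v in range(225,262,4): print(v,[tuple(q[v,u].round(0).astype(int)) for u in range(136,180,6)])
c=cap('side');im=c['image'][80:240,140:300,::-1];a=cv2.resize(im,None,fx=3.7,fy=3.7,interpolation=cv2.INTER_CUBIC);cv2.imwrite('pics/z12s.png',a)
"
```

```text
29.325
225 [(np.int64(90), np.int64(-14), np.int64(141)), (np.int64(76), np.int64(-13), np.int64(140)), (np.int64(63), np.int64(-12), np.int64(137)), (np.int64(48), np.int64(-10), np.int64(139)), (np.int64(34), np.int64(-8), np.int64(140)), (np.int64(20), np.int64(-7), np.int64(139)), (np.int64(6), np.int64(-6), np.int64(138)), (np.int64(-8), np.int64(-4), np.int64(140))]
229 [(np.int64(90), np.int64(-4), np.int64(142)), (np.int64(77), np.int64(-3), np.int64(139)), (np.int64(61), np.int64(-1), np.int64(144)), (np.int64(48), np.int64(0), np.int64(141)), (np.int64(34), np.int64(1), np.int64(142)), (np.int64(21), np.int64(2), np.int64(139)), (np.int64(6), np.int64(4), np.int64(141)), (np.int64(-7), np.int64(5), np.int64(136))]
233 [(np.int64(91), np.int64(5), np.int64(139)), (np.int64(77), np.int64(6), np.int64(141)), (np.int64(64), np.int64(7), np.int64(136)), (np.int64(49), np.int64(9), np.int64(139)), (np.int64(35), np.int64(11), np.int64(141)), (np.int64(22), np.int64(11), np.int64(136)), (np.int64(7), np.int64(13), np.int64(139)), (np.int64(-7), np.int64(15), np.int64(140))]
237 [(
[... 1845 characters left out ...]
61), np.int64(141)), (np.int64(80), np.int64(62), np.int64(140)), (np.int64(66), np.int64(63), np.int64(139)), (np.int64(53), np.int64(65), np.int64(139)), (np.int64(38), np.int64(67), np.int64(143)), (np.int64(23), np.int64(68), np.int64(144)), (np.int64(10), np.int64(69), np.int64(140)), (np.int64(-4), np.int64(71), np.int64(143))]
261 [(np.int64(94), np.int64(70), np.int64(140)), (np.int64(81), np.int64(71), np.int64(138)), (np.int64(69), np.int64(72), np.int64(133)), (np.int64(52), np.int64(75), np.int64(143)), (np.int64(38), np.int64(76), np.int64(142)), (np.int64(25), np.int64(77), np.int64(141)), (np.int64(12), np.int64(78), np.int64(136)), (np.int64(-3), np.int64(80), np.int64(142))]
```

View pics/z12.png

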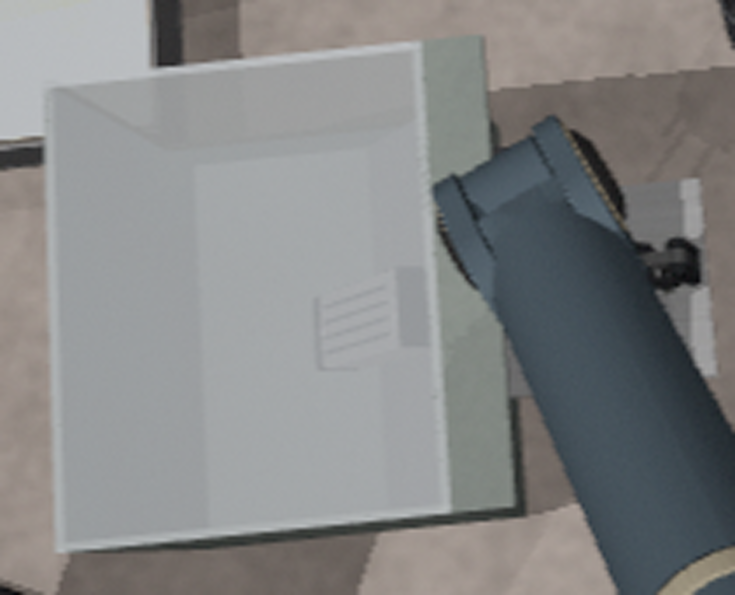

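View pics/z12s.png

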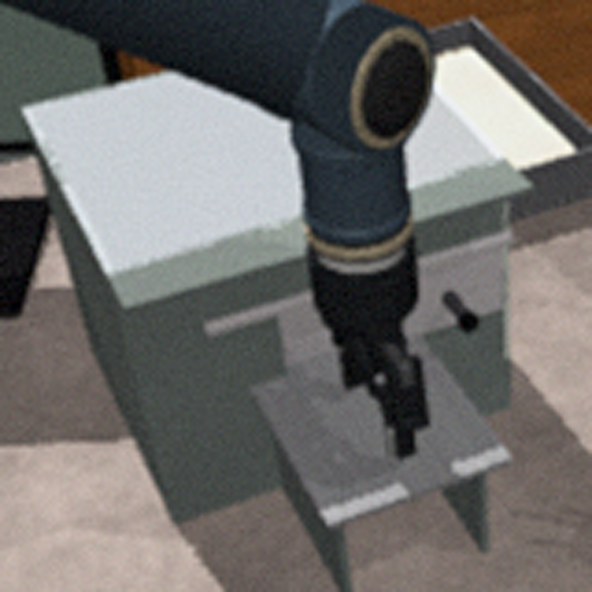

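apply_moves:
  steps: [0,0.02,0,0,-1,0,0.03,0,0,-1,0,0.03,0,0,-1,0,0.03,0,0,-1,0,0.03,-0.03,0,-1,0,0.03,-0.03,0,-1,0,0.03,-0.03,0,-1,0,0.03,-0.03,0,-1,0,0,0,0,-1]

```text
time: 30.55
eef_pos: [579.1, -146.0, 241.5]
tcp_rot: [[0.997, 0.081, 0.004], [0.081, -0.997, -0.003], [0.004, 0.003, -1.0]]
contact_force: [-0.2, 0.6, 0.2]
opening: 84.9
```

```bash
python3 -c "
from h import *
st()
c=cap('top');im=c['image'][150:320,50:260,::-1];a=cv2.resize(im,None,fx=3.5,fy=3.5,interpolation=cv2.INTER_CUBIC);cv2.imwrite('pics/z13.png',a)
for r in manip.place_of('drive','top')[:2]: 
    p=c2w(c,np.array(r['centre']));print('top',r['confidence'],box(p)+[0,0,120])
c=cap('side');im=c['image'][80:240,140:300,::-1];a=cv2.resize(im,None,fx=3.7,fy=3.7,interpolation=cv2.INTER_CUBIC);cv2.imwrite('pics/z13s.png',a)
for r in manip.place_of('drive','side')[:2]: 
    p=c2w(c,np.array(r['centre']));print('side',r['confidence'],box(p)+[0,0,120])
s=manip.observe();c=cap('wrist','wrist13.png')
"
```

```text
t 30.55 pos [ 579.113 -146.011  241.497] box(rel shelf) [-329.317    0.824  121.497] yaw 4.67 tilt [ 0.004 -0.003 -1.   ] F [-0.21   0.604  0.166] op 84.9 j [ 0.621  0.392 -0.589  1.691  0.24   1.126 -1.526]
```

View pics/z13.png

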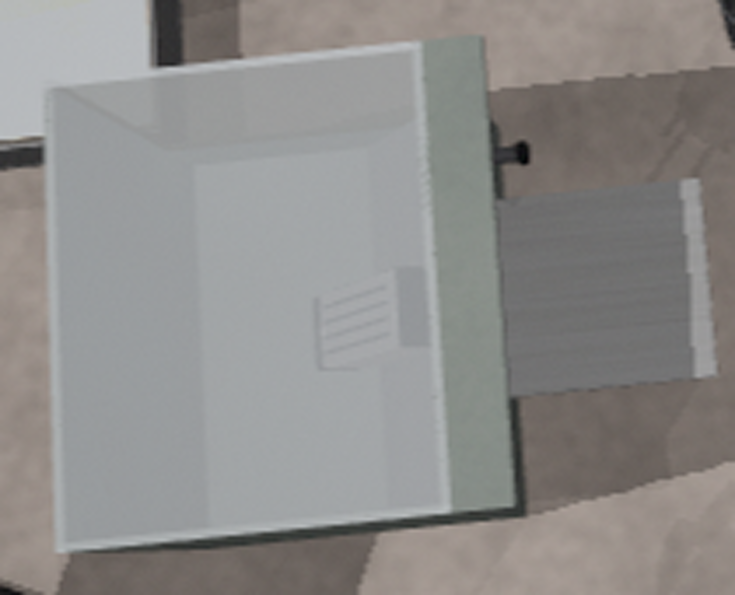

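View pics/z13s.png

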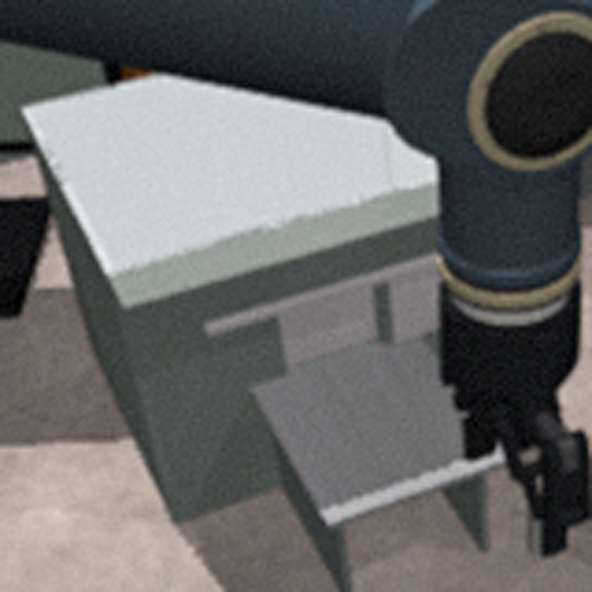

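View pics/wrist13.png

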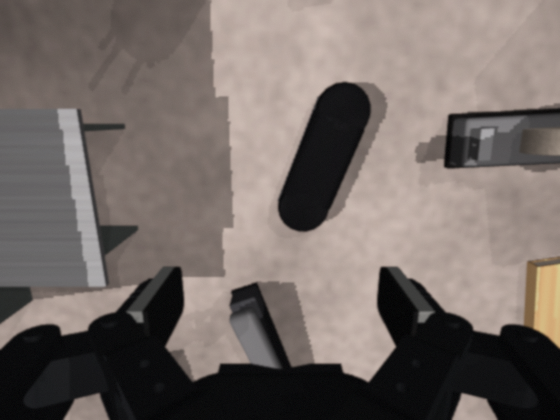

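```bash
python3 -c "
from h import *
c=cap('side');w=cloud(c);q=(w-SL)@B
for v in range(152,178,3): print(v,[(u,)+tuple(int(t) for t in np.nan_to_num(q[v,u]).round()) for u in range(218,258,6)])
for j in manip.silhouettes('flap','side')[:2]:
  m=j['mask'];print(j['confidence'],m.sum(),np.nanmedian(q[m],0),np.nanpercentile(q[m],[5,95],axis=0))
"
```

```text
152 [(218, -1, 27, 102), (224, -1, 10, 96), (230, 3, -9, 87), (236, 2, -27, 82), (242, 4, -46, 73), (248, -2, -62, 71), (254, -10, -78, 71)]
155 [(218, 1, 28, 90), (224, -1, 11, 86), (230, 1, -7, 78), (236, 0, -25, 73), (242, -8, -40, 73), (248, -7, -59, 65), (254, -3, -80, 55)]
158 [(218, 2, 29, 80), (224, 4, 11, 72), (230, -6, -4, 73), (236, -8, -21, 69), (242, 2, -43, 54), (248, -5, -60, 53), (254, -6, -78, 47)]
161 [(218, -1, 31, 72), (224, -8, 16, 71), (230, 6, -7, 53), (236, 9, -26, 44), (242, 3, -43, 43), (248, -7, -58, 43), (254, -7, -77, 36)]
164 [(218, 8, 30, 55), (224, 8, 12, 48), (230, 8, -6, 41), (236, 10, -25, 32), (242, 3, -42, 31), (248, -5, -58, 31), (254, -5, -77, 24)]
167 [(218, 7, 32, 45), (224, 9, 13, 36), (230, 10, -5, 29), (236, 9, -24, 22), (242, 3, -41, 20), (248, -2, -58, 18), (254, -4, -77, 12)]
170 [(218, 10, 32, 32), (224, 10, 14, 24), (230, 9, -4, 18), (236, 8, -22, 12), (242, 4, -40, 8), (248, -7, -56, 10), (254, 3, -79, -5)]
173 [(218, 8, 34, 22), (224, 7, 17, 16), (230, 9, -3, 7), (236, 10, -22, -1), (242, 2, -39, -1), (248, -7, -55, -1), (254, -14, -71, -2)]
176 [(218, 6, 36, 13), (224, 9, 17, 3), (230, 9, -2, -4), (236, -5, -16, 0), (242, -11, -33, -1), (248, -20, -49, -1), (254, 0, 0, 0)]
0.92 387 [ 8.751  2.497 28.06 ] [[  4.859 -32.706   1.176]
 [ 11.521  37.7    53.178]]
```

```bash
python3 -c "
from h import *
c=cap('top');K=c['intrinsics'];V=c['view']
def pr(b):
  p=SL+B@(np.array(b,float)-[0,0,120]);e=V@np.r_[p,1];return (K[0,0]*e[0]/-e[2]+K[0,2],K[1,1]*-e[1]/-e[2]+K[1,2])
for off in [0,20,40,60]:
  dx,dz=-off*np.cos(np.deg2rad(51)),off*np.sin(np.deg2rad(51))
  print(off,[np.round((np.array(pr([x+dx,y,z+dz]))-[50,150])*3.5) for x,z in [(115,0),(27,109),(56.6,133),(144.5,24)] for y in (-30,30)])
r=manip.silhouettes('drive','top')
print([(a['confidence'],a['mask'].sum(),np.argwhere(a['mask']).mean(0)) for a in r])
im=c['image'][210:270,130:190,::-1];cv2.imwrite('pics/z14.png',cv2.resize(cv2.convertScaleAbs(im,alpha=2.2,beta=-150),None,fx=10,fy=10,interpolation=cv2.INTER_CUBIC))
"
```

```text
0 [array([372., 295.]), array([376., 368.]), array([447., 264.]), array([452., 343.]), array([400., 263.]), array([404., 343.]), array([327., 295.]), array([331., 369.])]
20 [array([382., 291.]), array([386., 365.]), array([459., 259.]), array([464., 339.]), array([411., 258.]), array([416., 339.]), array([337., 291.]), array([341., 366.])]
40 [array([392., 287.]), array([397., 361.]), array([471., 254.]), array([476., 335.]), array([423., 253.]), array([428., 335.]), array([347., 287.]), array([351., 362.])]
60 [array([403., 283.]), array([407., 358.]), array([483., 249.]), array([489., 330.]), array([435., 248.]), array([440., 331.]), array([357., 282.]), array([361., 359.])]
[]
```

View pics/z14.png

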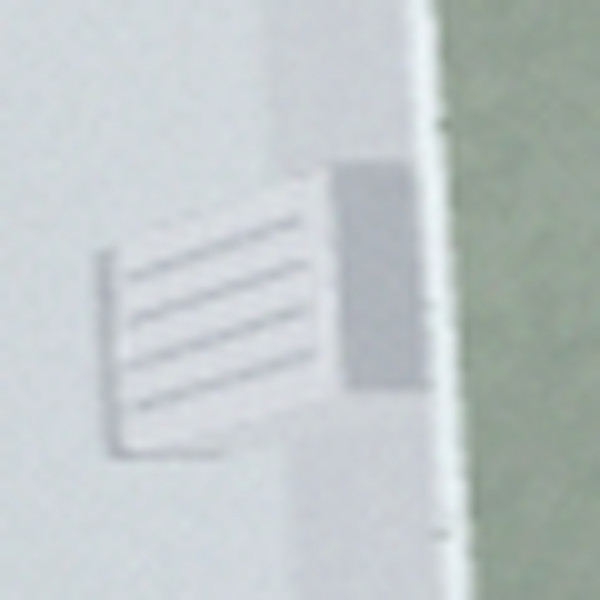

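```bash
python3 -c "
from h import *
c=cap('top')
for t in ['spectacle_case','stapler','pencil_cup','tape_dispenser','shutter_knob']:
  for r in manip.place_of(t,'top')[:1]:
    p=c2w(c,np.array(r['centre']));print(t,round(r['confidence'],2),p,box(p))
s=st();print(manip.close_job())
"
```

```text
stapler 0.67 [ 375.012 -130.438   -0.926] [-295.134  202.643 -120.926]
pencil_cup 0.71 [796.439 -28.513  -1.254] [-232.198 -226.342 -121.254]
tape_dispenser 0.66 [ 646.692 -385.304   -4.014] [-573.79   -44.576 -124.014]
shutter_knob 0.4 [653.214 155.326 151.487] [ -36.025 -100.54    31.487]
t 31.3 pos [ 578.324 -140.745  239.297] box(rel shelf) [-324.001    1.127  119.297] yaw 5.1 tilt [ 0. -0. -1.] F [ 0.328 -0.895 -0.296] op 85.5 j [ 0.616  0.394 -0.592  1.695  0.24   1.126 -1.527]
the job is handed in; nothing more can be done
None
```

The drive is inside the returns box, the flap has shut behind it, and the shutter is still open. I handed the job in at 31.3 s.

**What I did:** I slid the shutter to its end stop, pushing the knob sideways with a finger. I then set the drive on the feed shelf and pushed it end first through the flap. The moves cannot tilt the tool, so I kept it upright. I pushed with the back of the open front finger, which stops short of the hood lip. My first grip would have brought the last joint close to its limit at the box. I set the drive back on the desk about 40 mm from where it started, turned the gripper half round and took a new grip.

**Last checks:**
- **Shutter:** the knob measured y about -100 mm, so it is fully open.
- **Flap:** depth readings put it upright, about 9 mm behind the outer face of the front wall, so it is shut.
- **Drive:** through the clear roof it lies fully down the slide. Its outline matches that position to a few millimetres, which puts its origin about 54 mm high, below the 95 mm limit. This comes from the picture, because the depth camera reads only the roof. The networks no longer found the drive once it was inside.
- **Other things on the desk:** the stapler, pencil cup and tape dispenser are where they were, within the measuring error. The final check missed the spectacle case. It shows in the later pictures, apparently where it was, and nothing touched it.
- **Robot:** it stands clear, with no contact force beyond noise.

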